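Cover the painted tile, find the loose clamp bolt and hold its cap open

ROBOT

A 6-joint arm with a two-finger parallel gripper is mounted at the origin on the work surface. World frame = base frame: x ahead of the robot, y to its left, z up, the work surface at z = 0. Lengths are in m, angles in degrees, forces in N, time in s.
With the tool pointing down it reaches from about 0.25 to 0.725 m from the base axis. Payload 9.7 kg.
Tool frame: the origin (TCP) lies on the mounting face of the last link; the fingertips stand 173 mm ahead of it and the grasp point (between the pads) lies 155 mm ahead of it; z points along the fingers, y is the line along which they close (so a half turn about z gives the same grasp; the last joint's range is limited). The gripper opens to 85 mm and grips with 20 to 120 N. Pads are 22 mm wide; open, the fingers measure 114 mm over their backs; the gripper's body (76 mm by 85 mm) begins 54 mm behind the grasp point. The pads swing forward as they close: fully open they stand 13 mm farther back than shut.
Start: joints at [71.333, 4.979, 10.078, 95.1, 0, 90], TCP at [0.176, 0.521, 0.405] pointing down, gripper open.
Joint ranges: [-179.16, 179.16], [-48.56, 103.87], [-65.8, 70.77], [-126.05, 130.52], [-82.76, 87.17], [-180, 180]. Speed limits (degrees/s): [127.2, 127.2, 147.25, 180, 180, 180].

INTERFACE

Orientations are given as [roll, pitch, yaw] about the fixed x, y, z axes, in that order (R = Rz(yaw) Ry(pitch) Rx(roll)).
In Python, from workcell import bot, camera, camera_model, outline_of, pinpoint gives the robot as it stands.
- The arm moves only by the tool move_arm, never from a script. Its arguments are lists of equal length, an entry for each row: "jaw": the closure, from 0 (fully open) to 1 (shut); "delta_pos": the shift along the world's x, y, z in m, a list of three; "yaw": the turn about the world's z in rad. In form: {"jaw": [jaw, ...], "delta_pos": [[dx, dy, dz], ...], "yaw": [yaw, ...]}. A call has 1 to 10 rows; each row shifts and turns the commanded pose from where the row before left it; what a row does not reach is not made up. A row lasts 1/12 s, in which the tool goes at most 41.7 mm and 7.16 degrees, less where a joint would pass 70% of its speed; a pose out of reach is approached as far as the arm can. A call with a gripper value outside its range is refused whole. The fingers move at their own pace and stop on an object; "force" is the grip in N (left out, the last holds). Time passes only in rows, so rows that do not move let the fingers close. It gives the time, the measured TCP pose, the force, the opening and the grip force at its end, in the units of the state.
- bot.get_obs(): the state, without advancing time (a new reading comes with each control period).
- camera(name): name is "scene" or "top" or "wrist"; returns the picture (420x560x3 uint8, red, green, blue); there is no depth.
- camera_model(name): a dict with "fx", "fy", "cx", "cy" (pixels), "R" (3x3) and "t" (3): a world point X has camera coordinates R X + t. Camera axes: x right, y down, z forward; pixel columns grow to the right and rows downward; lengths in m; the calibration is good to about 2 mm. A picture is of the moment at which its call begins: read the wrist's pose just before it. camera_model takes no time and is no camera call; for the wrist camera it gives the pose at the moment of the call.
- bot.job_done(): hands the job in; it is judged then, once.
Trained networks look in the newest picture that a camera, given by its name, has taken for a name from the list of things; names that differ only in an ending like _2 or _b are one class to them, and where a whole thing is asked for, a point or a joint stands for the part that bears it (a point fixed in the world has none). Each returns a list of dicts, best first, with "confidence" (0 to 1); they miss things now and then, are a little off and sometimes report something else, mostly with a low value. They report only what shows in the picture. A call takes as long as a camera call. They do not tell look-alikes from the thing itself.
- outline_of(camera, thing): "mask" (420x560 bool, what is visible of it) and "xy" ([column, row] in pixels, amid what is visible of it).
- pinpoint(camera, thing): "xy" ([column, row] in pixels: a listed point, or the origin of a listed thing).
The state is a dict: "time": time; "q": joint angles; "qd": joint speeds; "joint_efforts": joint torques, N m; "ee_pos": TCP position; "tcp_rot": TCP orientation; "wrist_force": force on the tool from outside, world axes, zero at the start; "torque": the same for the moment, N m; "opening": finger opening in m; "grasp_force": force on a finger pad.
Only numpy, scipy, OpenCV 4.12 (cv2) and the standard library are available. Lean on these libraries where they do the work, as an engineer would, in place of code of your own. Each camera call takes 0.05 s, during which the arm holds its last target. There are 200 camera calls.

TASK

Set the wooden cover squarely on the painting block, its edges flush with the block's, and let go of it, so that no grit falls on the painted tile. Then tap the brass bolts of the green rail on their heads until you find the loose one, which sinks and stays down, pushing it right down; lift only that bolt's red cap by its tab to at least 45 degrees open, and finish while still holding it open in the gripper. Leave the other two caps shut and the other things on the table where they are.

Things in the scene. Friction and masses are not known exactly. Their poses are not given: they have to be found in the camera images.
- block: Fixed light-wood painting block, 140 mm long (its x) by 110 mm wide (its y), 30 mm tall, with a blue-and-white painted tile let in flush with its top. Origin: centre of the underside, on the table; z up.
- block_top (a point): Centre of the block's top face (30 mm above the table), axes as the block's.
- cover: Loose wooden cover for the block, 140 (x) x 110 mm (y), about 250 g, flat on the table: an 11 mm thick lid, hollow underneath. In the middle stands a dark grip bar 55 mm long (along x), 14 mm thick (along y), from 11 to 37 mm above the underside. Origin: centre of the underside; z up. Either way round is right.
- cover_grip (a point): Middle of the cover's grip bar, 26 mm above its underside.
- rail: Fixed green clamp rail, 290 mm long (its y), 64 mm deep (its x from -28 to +36 mm), top face 35 mm above the table. Carries three bolts in a row at y = +95 (left), 0 (mid) and -95 mm (right) of its own frame, at x = 0, each with a red hinged cap. Its x points away from the robot. Origin on the table.
- bolt_left (a joint): How far the left (+y) bolt has sunk, m: 0 at the start, up to 0.008. Exactly one of the three bolts, a different one each time, is loose: pushed down with more than about 4 N it sinks 8 mm and stays down. The other two are rigid and do not move. They all look alike.
- bolt_left_top (a point): Centre of the top of the left (+y) bolt, a bright brass stud 18 mm across that stands up through a 26 x 26 mm window in its cap; at the start 53 mm above the table, 12 mm above the cap's upper face. Axes as the rail's.
- cap_left: Red cap of the left (+y) bolt, 6 mm plate, 56 mm wide, top 41 mm above the table when shut. Origin: middle of the hinge line, 32 mm beyond the bolt (+x of the rail), 38 mm up; hinge axis = its y, along the rail; shut, its axes are the rail's. Turns about +y: the tab, nearest the robot, swings up and away, to 1.25 rad; tilt of z = opening. 120 g; falls shut when let go.
- tab_left (a point): Grip point on the tab of the left (+y) cap: at (-81, 0, 6) mm in the cap's frame, 44 mm above the table when shut. The tab is 10 mm thick (cap's y), 18 mm tall, and runs 54 to 94 mm from the hinge towards the robot, overhanging the rail's front; top 53 mm above the table. Pinched across its thickness it can pivot between the pads.
- bolt_mid (a joint): How far the middle bolt has sunk, m: 0 at the start, up to 0.008. Exactly one of the three bolts, a different one each time, is loose: pushed down with more than about 4 N it sinks 8 mm and stays down. The other two are rigid and do not move. They all look alike.
- bolt_mid_top (a point): Centre of the top of the middle bolt, a bright brass stud 18 mm across that stands up through a 26 x 26 mm window in its cap; at the start 53 mm above the table, 12 mm above the cap's upper face. Axes as the rail's.
- cap_mid: Red cap of the middle bolt, 6 mm plate, 56 mm wide, top 41 mm above the table when shut. Origin: middle of the hinge line, 32 mm beyond the bolt (+x of the rail), 38 mm up; hinge axis = its y, along the rail; shut, its axes are the rail's. Turns about +y: the tab, nearest the robot, swings up and away, to 1.25 rad; tilt of z = opening. 120 g; falls shut when let go.
- tab_mid (a point): Grip point on the tab of the middle cap: at (-81, 0, 6) mm in the cap's frame, 44 mm above the table when shut. The tab is 10 mm thick (cap's y), 18 mm tall, and runs 54 to 94 mm from the hinge towards the robot, overhanging the rail's front; top 53 mm above the table. Pinched across its thickness it can pivot between the pads.
- bolt_right (a joint): How far the right (-y) bolt has sunk, m: 0 at the start, up to 0.008. Exactly one of the three bolts, a different one each time, is loose: pushed down with more than about 4 N it sinks 8 mm and stays down. The other two are rigid and do not move. They all look alike.
- bolt_right_top (a point): Centre of the top of the right (-y) bolt, a bright brass stud 18 mm across that stands up through a 26 x 26 mm window in its cap; at the start 53 mm above the table, 12 mm above the cap's upper face. Axes as the rail's.
- cap_right: Red cap of the right (-y) bolt, 6 mm plate, 56 mm wide, top 41 mm above the table when shut. Origin: middle of the hinge line, 32 mm beyond the bolt (+x of the rail), 38 mm up; hinge axis = its y, along the rail; shut, its axes are the rail's. Turns about +y: the tab, nearest the robot, swings up and away, to 1.25 rad; tilt of z = opening. 120 g; falls shut when let go.
- tab_right (a point): Grip point on the tab of the right (-y) cap: at (-81, 0, 6) mm in the cap's frame, 44 mm above the table when shut. The tab is 10 mm thick (cap's y), 18 mm tall, and runs 54 to 94 mm from the hinge towards the robot, overhanging the rail's front; top 53 mm above the table. Pinched across its thickness it can pivot between the pads.
- ink_bowl: Small black bowl, 100 mm across, 45 mm tall. Bystander, to be left where it is. Origin: centre of the underside.
- brush: Flat glaze brush with a light-wood handle lying on the table, 170 mm long. Bystander, to be left where it is. Origin: centre of the underside.
- vase: Unglazed cream vase, 76 mm across, 160 mm tall. Bystander, to be left where it is. Origin: centre of the underside.
- cup: White cup, 70 mm across, 80 mm tall. Bystander, to be left where it is. Origin: centre of the underside.
- spare_tile: Blue-and-white tile, 100 x 100 x 8 mm, lying on the table. Bystander, to be left where it is. Origin: centre of the underside.
There are look-alikes about, which are no part of the job. Several things have the shape of the cover; the one meant has the colours described above.

How it is judged (in metres and radians):
On the way, in this order (a step that is already met when the one before it is completed fails the run):
1. the cover lies squarely on the block, let go (horizontal distance between cover and block_top below 0.007 m and angle between the x axis of cover and the x axis of block, either way round below 0.09 rad and z of cover in the frame of block_top between -0.003 and 0.003 m and angle between cover's own z axis and vertical below 0.05 rad and contact force between the fingers and cover below 0.1 N and linear speed of cover below 0.02 m/s), for 0.3 s.
2. the loose bolt has been tapped down (value of joint any of bolt_left, bolt_mid, bolt_right above 0.005 m), for 0.1 s.
3. the gripper holds the loose bolt's cap lifted (((value of joint bolt_left above 0.005 m and angle between cap_left's own z axis and vertical above 0.65 rad and contact force between the fingers and cap_left above 0.5 N and angular speed of cap_left below 0.3 rad/s and angle between each of cap_mid, cap_right's own z axis and vertical below 0.1 rad) or (value of joint bolt_mid above 0.005 m and angle between cap_mid's own z axis and vertical above 0.65 rad and contact force between the fingers and cap_mid above 0.5 N and angular speed of cap_mid below 0.3 rad/s and angle between each of cap_left, cap_right's own z axis and vertical below 0.1 rad) or (value of joint bolt_right above 0.005 m and angle between cap_right's own z axis and vertical above 0.65 rad and contact force between the fingers and cap_right above 0.5 N and angular speed of cap_right below 0.3 rad/s and angle between each of cap_left, cap_mid's own z axis and vertical below 0.1 rad))), for 0.3 s.
At the end, for the whole second after the job is handed in: The cover lies on the block, centred within 7 mm, turned by less than 0.09 rad, flat, at rest and untouched; the loose bolt is sunk by more than 5 mm; the fingers hold its cap at more than 0.65 rad open, still; the other two caps are shut (under 0.1 rad) (all of step 1 and ((value of joint bolt_left above 0.005 m and angle between cap_left's own z axis and vertical above 0.65 rad and contact force between the fingers and cap_left above 0.5 N and angular speed of cap_left below 0.3 rad/s and angle between each of cap_mid, cap_right's own z axis and vertical below 0.1 rad) or (value of joint bolt_mid above 0.005 m and angle between cap_mid's own z axis and vertical above 0.65 rad and contact force between the fingers and cap_mid above 0.5 N and angular speed of cap_mid below 0.3 rad/s and angle between each of cap_left, cap_right's own z axis and vertical below 0.1 rad) or (value of joint bolt_right above 0.005 m and angle between cap_right's own z axis and vertical above 0.65 rad and contact force between the fingers and cap_right above 0.5 N and angular speed of cap_right below 0.3 rad/s and angle between each of cap_left, cap_mid's own z axis and vertical below 0.1 rad))); the arm keeps its last pose, push and grip.
It fails at once if the cap of a bolt that has not sunk is lifted ((angle between cap_left's own z axis and vertical above 0.25 rad and value of joint bolt_left below 0.004 m) or (angle between cap_mid's own z axis and vertical above 0.25 rad and value of joint bolt_mid below 0.004 m) or (angle between cap_right's own z axis and vertical above 0.25 rad and value of joint bolt_right below 0.004 m)).
It fails at once if a bystander is moved by more than 30 mm or a vessel tipped over (distance of any of ink_bowl, brush, vase, cup, spare_tile from where it was at the start of the episode above 0.03 m or angle between any of vase, cup, ink_bowl's own z axis and vertical above 0.5 rad).
It also fails if it takes over 61 s, if anything falls off the work surface, if the arm or the gripper's body presses on something with over 40 N, if the wrist force passes 120 N, or if a joint passes its speed limit or range.

## Working session

There is one attempt and no reset: what is moved stays moved. The work goes in short steps, Python scripts to look and compute and a tool call to move; the robot and the scene stay as the last step left them, time stands still between calls to the robot, and variables do not carry over. Pictures are saved under pics/ and viewed, at most 13 in all, crops included, and the job is handed in when it is done.

Besides the shell and the picture viewer there is one more tool, called after "Call:" as name([rows], argument=value, ...), one row to a line, values as JSON. move_arm: Moves the arm, as the interface text tells. Its arguments: {"type":"object","properties":{"jaw":{"type":"array"},"delta_pos":{"type":"array"},"yaw":{"type":"array"},"force":{"type":"number"}},"required":["jaw","delta_pos","yaw"]}

```bash
mkdir -p pics
cat > h.py <<'E'
import numpy as np, cv2
from workcell import bot, camera, camera_model, outline_of, pinpoint
def ray(m,uv):
    R=np.array(m["R"]);t=np.array(m["t"])
    d=R.T@np.array([(uv[0]-m["cx"])/m["fx"],(uv[1]-m["cy"])/m["fy"],1.]);return -R.T@t,d/np.linalg.norm(d)
def onz(m,uv,z):
    c,d=ray(m,uv);return c+d*(z-c[2])/d[2]
def tri(obs):
    A=np.zeros((3,3));b=np.zeros(3)
    for m,uv in obs:
        c,d=ray(m,uv);P=np.eye(3)-np.outer(d,d);A+=P;b+=P@c
    x=np.linalg.solve(A,b);return x,[float(np.linalg.norm(np.cross(x-ray(m,u)[0],ray(m,u)[1]))) for m,u in obs]
def proj(m,X):
    p=np.array(m["R"])@np.array(X)+np.array(m["t"]);return np.array([m["fx"]*p[0]/p[2]+m["cx"],m["fy"]*p[1]/p[2]+m["cy"]])
E
python3 - <<'E'
from h import *
np.set_printoptions(precision=4,suppress=True)
ims=[];M={}
for c in ("top","scene"):
    im=camera(c);M[c]=camera_model(c);cv2.imwrite(f"pics/{c}0.png",im[:,:,::-1]);ims.append(im)
names="block_top cover_grip cover block bolt_left_top bolt_mid_top bolt_right_top tab_left tab_mid tab_right rail ink_bowl brush vase cup spare_tile".split()
for n in names:
    print(n)
    for c in M:
        print("  ",c,[(np.round(d["xy"],1).tolist(),round(d["confidence"],2)) for d in pinpoint(c,n)][:5])
print(M["top"]["R"],M["top"]["t"],M["top"]["fx"]); print(bot.get_obs())
E
```

```text
block_top
   top [([262.1, 158.3], 0.59)]
   scene [([263.3, 256.7], 0.7)]
cover_grip
   top [([114.6, 317.2], 0.96), ([214.1, 327.4], 0.84), ([275.4, 239.3], 0.75)]
   scene [([347.6, 179.3], 0.87), ([279.1, 208.1], 0.86), ([414.3, 210.0], 0.86)]
cover
   top [([276.7, 240.2], 0.73), ([121.3, 314.3], 0.62), ([216.0, 325.9], 0.62)]
   scene [([348.5, 180.6], 0.76), ([280.7, 211.0], 0.71), ([416.3, 214.9], 0.65)]
block
   top []
   scene [([262.0, 265.4], 0.58)]
bolt_left_top
   top [([356.6, 178.6], 0.63)]
   scene [([211.0, 207.9], 0.51), ([181.3, 207.6], 0.43)]
bolt_mid_top
   top [([393.9, 186.8], 0.65)]
   scene [([181.6, 193.1], 0.53)]
bolt_right_top
   top [([432.0, 194.6], 0.56), ([191.1, 257.1], 0.42)]
   scene [([162.9, 184.1], 0.4)]
tab_left
   top [([350.6, 197.8], 0.8), ([387.4, 208.1], 0.23)]
   scene [([215.7, 198.9], 0.69)]
tab_mid
   top [([387.1, 209.2], 0.56)]
   scene [([192.1, 186.8], 0.51)]
tab_right
   top [([431.2, 215.1], 0.81)]
   scene [([169.9, 177.8], 0.78)]
rail
   top [([386.0, 191.0], 0.85), ([332.3, 102.5], 0.19)]
   scene [([182.2, 205.1], 0.8), ([185
[... 454 characters left out ...]
_tile
   top [([193.4, 255.5], 0.94)]
   scene [([345.1, 224.1], 0.76), ([183.5, 276.1], 0.23)]
[[-0.0284 -0.9996 -0.    ]
 [-0.9924  0.0282 -0.1198]
 [ 0.1198 -0.0034 -0.9928]] [0.1252 0.4931 1.0219] 436.4042127533717
{'time': 1.7, 'q': array([71.3314,  4.979 , 10.0768, 95.1012, -0.0011, 90.0009]), 'qd': array([ 0.0143, -0.0034, -0.0625, -0.0077, -0.001 , -0.0762]), 'joint_efforts': array([ -0.    , -52.0092,  46.4856,   0.0015,   0.    ,  -0.    ]), 'ee_pos': array([0.176 , 0.521 , 0.4047]), 'tcp_rot': array([-179.9966,    0.0011,  161.3305]), 'wrist_force': array([-0.2494, -0.2842, -1.0136]), 'torque': array([ 0.0064, -0.0422, -0.0176]), 'grasp_force': 0.0, 'opening': 0.08550281156330113}
```

View pics/top0.png

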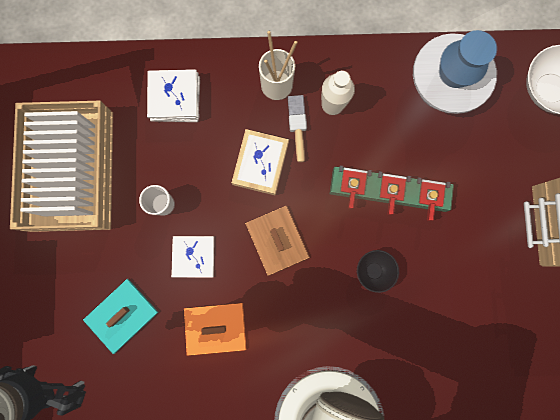

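View pics/scene0.png

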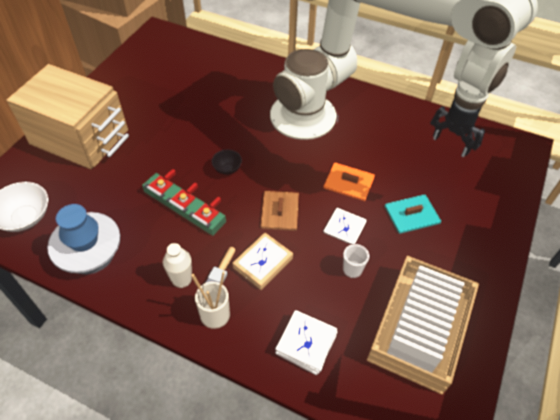

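The top picture shows three cover-shaped things: teal (115,317), orange (214,327) and brown wood-grain (276,240). The brown one fits "wooden cover with a dark grip bar". The block is at (262,160), and the rail runs from (340,182) to (447,198). I'll confirm the brown one in an enlarged crop and measure.

Run:
```python
from h import *
np.set_printoptions(precision=4,suppress=True)
t=camera_model("top");s=camera_model("scene")
P={"block_top":((262.1,158.3),(263.3,256.7)),"cover_grip":((275.4,239.3),(279.1,208.1)),"bl":((356.6,178.6),(211,207.9)),"bm":((393.9,186.8),(181.6,193.1)),"br":((432,194.6),(162.9,184.1)),
"tl":((350.6,197.8),(215.7,198.9)),"tm":((387.1,209.2),(192.1,186.8)),"tr":((431.2,215.1),(169.9,177.8)),"vase":((330,102.8),(180.5,279)),"bowl":((373.1,271.5),(227.2,166.4)),"cup":((163.2,203.5),(353,271.8))}
for k,(a,b) in P.items(): x,e=tri([(t,a),(s,b)]);print(k,x,np.round(e,4))
# rects by outline in top
im=camera("top")
for n,z,near in (("cover",.011,(276,240)),("block",.03,(262,160)),("rail",.035,(390,190))):
    for d in outline_of("top",n):
        if np.hypot(*(np.array(d["xy"])-near))<25:
            c=cv2.findContours(d["mask"].astype(np.uint8),0,1)[0];c=max(c,key=len)[:,0,:]
            w=np.array([onz(t,p,z)[:2]*1000 for p in c],np.float32)
            print(n,d["confidence"],cv2.minAreaRect(w));break
crop=cv2.resize(im[120:370,70:330],None,fx=2.3,fy=2.3,interpolation=2);cv2.imwrite("pics/crop0.png",crop[:,:,::-1])
```

```text
block_top [0.6273 0.1445 0.0382] [0.0042 0.0042]
cover_grip [0.4336 0.1116 0.0187] [0.0025 0.0025]
bl [ 0.5619 -0.0691  0.0734] [0.0104 0.0104]
bm [ 0.5456 -0.169   0.0661] [0.0021 0.0021]
br [ 0.5264 -0.2599  0.0431] [0.0033 0.0033]
tl [ 0.5214 -0.0641  0.0689] [0.0003 0.0003]
tm [ 0.4969 -0.1588  0.0469] [0.006 0.006]
tr [ 0.4801 -0.2646  0.0211] [0.0012 0.0012]
vase [ 0.7778 -0.038   0.0053] [0.0034 0.0034]
bowl [ 0.3494 -0.1205  0.014 ] [0.0016 0.0016]
cup [ 0.5317  0.3939 -0.0106] [0.0013 0.0013]
cover 0.77 ((432.4210205078125, 110.9571762084961), (140.75148010253906, 110.67802429199219), 21.895200729370117)
block 0.89 ((622.7742919921875, 147.5096893310547), (111.80815887451172, 146.50680541992188), 74.84024810791016)
rail 0.89 ((533.9974975585938, -165.57171630859375), (292.8218994140625, 99.98502349853516), 79.5385513305664)
```

View pics/crop0.png

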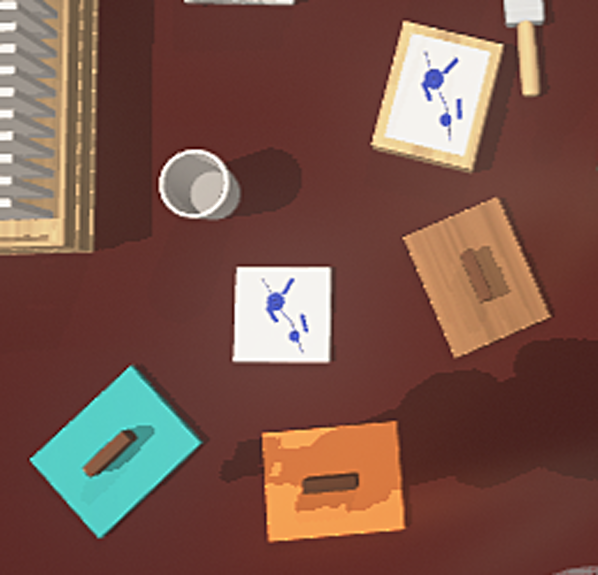

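The crop confirms that the plain brown wood-grain cover, top (276,240), is the one meant; teal and orange are painted look-alikes. Its x axis is at about 21.9° and the block's at about -15.2°. Moving above it now.

Call:
move_arm([
  [0.02,-0.034,0],
  [0.024,-0.033,0],
  [0.024,-0.033,0],
  [0.024,-0.033,0],
  [0.024,-0.033,0],
  [0.024,-0.033,0],
  [0.024,-0.033,0],
  [0.024,-0.033,0],
  [0.024,-0.033,0],
  [0.024,-0.033,0],
], jaw=[0,0,0,0,0,0,0,0,0,0], yaw=[0.07,0.07,0.07,0.07,0.07,0.07,0.07,0.07,0.07,0.078])

```text
time: 2.73
ee_pos: [0.4126, 0.1881, 0.405]
tcp_rot: [180.0, 0.1, -157.9]
wrist_force: [1.1, 0.6, -0.9]
opening: 0.0854
grasp_force: 0.0
```

Call:
move_arm([
  [0.01,-0.035,0],
  [0.01,-0.03,0],
  [0.0,-0.014,0],
  [0,0,0],
], jaw=[0,0,0,0], yaw=[0,0,0,0])

```text
time: 3.07
ee_pos: [0.4323, 0.1086, 0.4048]
tcp_rot: [-180.0, -0.0, -158.3]
wrist_force: [0.0, 0.4, 0.1]
opening: 0.0857
grasp_force: 0.0
```

```bash
cat > look.py <<'E'
from h import *
import sys
np.set_printoptions(precision=4,suppress=True)
o=bot.get_obs();print(o["time"],o["ee_pos"],o["tcp_rot"])
m=camera_model("wrist");im=camera("wrist");cv2.imwrite(f"pics/{sys.argv[1]}.png",im[:,:,::-1])
for a in sys.argv[2:]:
    n,z=a.split(":");z=float(z)
    for d in pinpoint("wrist",n)[:3]: print(n,"pt",d["xy"],round(d["confidence"],2),onz(m,d["xy"],z))
    b=n.split("_")[0]
    if n in("cover_grip","block_top","rail"):
        zz={"cover_grip":.011,"block_top":.03,"rail":.035}[n]
        for d in outline_of("wrist",b)[:2]:
            c=max(cv2.findContours(d["mask"].astype(np.uint8),0,1)[0],key=len)[:,0,:]
            w=np.array([onz(m,p,zz)[:2]*1000 for p in c],np.float32);print(b,d["xy"],cv2.minAreaRect(w))
E
python3 look.py w1 cover_grip:.026 block_top:.03
```

```text
3.0667 [0.4323 0.1086 0.4048] [-179.9669   -0.0023 -158.311 ]
cover_grip pt [517.5, 37.7] 0.83 [0.226  0.2625 0.026 ]
cover_grip pt [283.1, 181.7] 0.8 [0.4292 0.1137 0.026 ]
cover [500.5, 52.9] ((231.639892578125, 261.3124694824219), (102.0036849975586, 144.6803741455078), 4.567183494567871)
cover [277.8, 174.3] ((431.2987365722656, 109.41740417480469), (139.4771728515625, 111.04297637939453), 21.711977005004883)
block_top pt [245.0, 346.7] 0.84 [0.6249 0.145  0.03  ]
block_top pt [48.6, 258.5] 0.18 [ 0.5994 -0.0893  0.03  ]
block [249.8, 333.7] ((617.3887939453125, 143.96566772460938), (114.91065979003906, 151.93399047851562), 74.62950897216797)
```

View pics/w1.png

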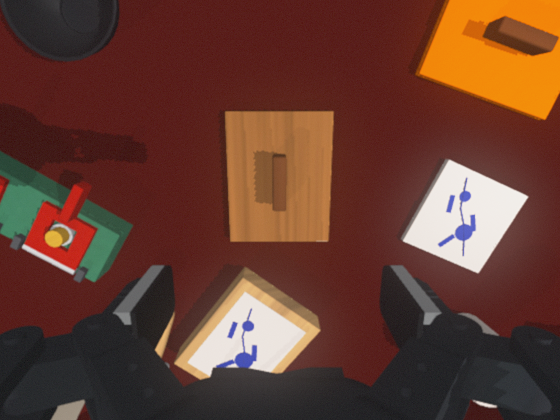

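The wrist view shows the brown cover at (280,176), squared to the jaws, with the block at (248,335) partly hidden by the gripper. I'll move so the block is clear, then fit the known box shapes to the outlines.

Call:
move_arm([
  [0.035,0.007,0],
  [0.035,0.007,0],
  [0.035,0.007,0],
  [0.035,0.007,0],
  [0.02,0.002,0],
  [0,0,0],
], jaw=[0,0,0,0,0,0], yaw=[0,0,0,0,0,0])

```text
time: 3.82
ee_pos: [0.595, 0.143, 0.4021]
tcp_rot: [180.0, -0.1, -158.0]
wrist_force: [0.7, 0.7, -0.2]
opening: 0.0857
grasp_force: 0.0
```

```bash
cat > fit.py <<'E'
from h import *
from scipy.optimize import minimize
np.set_printoptions(precision=4,suppress=True)
def box(p,L,W,z0,z1):
    c,s=np.cos(p[2]),np.sin(p[2])
    return [(p[0]+c*a*L/2-s*b*W/2,p[1]+s*a*L/2+c*b*W/2,z) for a in(-1,1) for b in(-1,1) for z in(z0,z1)]
def fit(views,p0,L,W,z0,z1):
    K=16
    def cost(q):
        p=[q[0],q[1],q[2]/5];e=0
        for m,k in views:
            pts=np.array([proj(m,X) for X in box(p,L,W,z0,z1)],np.float32)
            h=cv2.convexHull(pts)[:,0,:];g=np.zeros(k.shape,np.uint8)
            cv2.fillPoly(g,[np.round(h*K).astype(np.int32)],255,cv2.LINE_AA,4)
            e+=np.abs(g/255.-k).sum()/k.sum()
        return e
    q0=np.array([p0[0],p0[1],p0[2]*5])
    S=np.vstack([q0]+[q0+np.eye(3)[i]*(.008,.008,.2)[i] for i in range(3)])
    r=minimize(cost,q0,method="Nelder-Mead",options=dict(initial_simplex=S,xatol=1e-4,fatol=1e-4))
    return np.array([r.x[0],r.x[1],np.degrees(r.x[2]/5)]),r.fun/len(views)
def near(cam,n,xy,m=None):
    for d in outline_of(cam,n):
        if np.hypot(*(np.array(d["xy"])-xy))<30: return d["mask"].astype(float)
E
python3 - <<'E'
from fit import *
print(bot.get_obs()["ee_pos"])
mw=camera_model("wrist");im=camera("wrist");cv2.imwrite("pics/w2.png",im[:,:,::-1]);mt=camera_model("top");camera("top")
for n,p,L,W,z1 in (("block",(.6228,.146,np.radians(-15.2)),.14,.11,.03),("cover",(.4315,.1105,np.radians(21.8)),.14,.11,.011)):
    V=[]
    for c,m in(("wrist",mw),("top",mt)):
        k=near(c,n,proj(m,(p[0],p[1],z1)))
        if k is None: print("none",n,c);continue
        V.append((m,k));print(n,c,k.sum(),fit([(m,k)],p,L,W,0,z1))
    print(n,"both",fit(V,p,L,W,0,z1))
    if n=="block":print([ (d["xy"],onz(mw,d["xy"],.03)) for d in pinpoint("wrist","block_top")])
E
```

```text
[0.595  0.143  0.4021]
block wrist 14270.0 (array([  0.6241,   0.145 , -15.5158]), np.float64(0.02344394520246781))
none block top
block both (array([  0.6241,   0.145 , -15.5158]), np.float64(0.02344394520246781))
[]
none cover wrist
none cover top
cover both (array([ 0.4315,  0.1105, 21.8   ]), np.float64(nan))fit.py:20: RuntimeWarning: invalid value encountered in scalar divide
  return np.array([r.x[0],r.x[1],np.degrees(r.x[2]/5)]),r.fun/len(views)
```

View pics/w2.png

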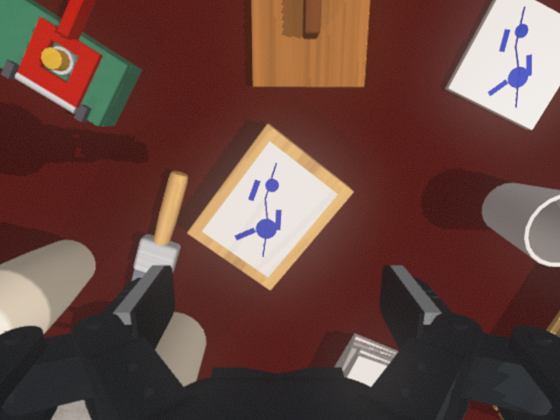

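The wrist view shows the block at (270,207). The box fit gives (0.6241, 0.145) at -15.5° with a 2% mismatch. Going to the cover grip now.

Call:
move_arm([
  [-0.033,-0.0065,-0.01],
  [-0.033,-0.0065,-0.02],
  [-0.033,-0.0065,-0.02],
  [-0.033,-0.0065,-0.02],
  [-0.0315,-0.0065,-0.02],
  [0,0,-0.03],
  [0,0,-0.03],
  [0,0,-0.024],
  [0,0,0],
  [0,0,0],
], jaw=[0,0,0,0,0,0,0,0,0,0], yaw=[0,0,0,0,0,0,0,0,0,0])

```text
time: 5.0
ee_pos: [0.4278, 0.1084, 0.2308]
tcp_rot: [180.0, -0.1, -158.1]
wrist_force: [-0.3, 1.6, 0.9]
opening: 0.0853
grasp_force: 0.0
```

Run:
```python
from fit import *
print(bot.get_obs()["ee_pos"],bot.get_obs()["tcp_rot"])
m=camera_model("wrist");camera("wrist");p=(.4315,.1105,np.radians(21.8))
print([(d["xy"],onz(m,d["xy"],.026)) for d in pinpoint("wrist","cover_grip")])
k=near("wrist","cover",proj(m,(p[0],p[1],.011)))
if k is not None: print(fit([(m,k)],p,.14,.11,0,.011))
```

```text
[0.4278 0.1084 0.2308] [ 179.9922   -0.0564 -158.0978]
[([281.3, 256.0], array([0.4321, 0.1127, 0.026 ]))]
(array([ 0.4312,  0.11  , 21.6249]), np.float64(0.023821924382337645))
```

Call:
move_arm([
  [0.0037,0.0024,-0.02],
  [0,0,-0.023],
  [0,0,0],
  [0,0,0],
  [0,0,0],
  [0,0,0],
  [0,0,0],
  [0,0,0],
  [0,0,0],
], jaw=[0,0,0,0.5,0.9,1,1,1,1], yaw=[0,0,0,0,0,0,0,0,0], force=40)

```text
time: 5.9
ee_pos: [0.4325, 0.1109, 0.1885]
tcp_rot: [-180.0, 0.1, -158.1]
wrist_force: [-6.3, -4.2, 11.6]
opening: 0.0128
grasp_force: 40.1
```

Call:
move_arm([
  [0,0,0.015],
  [0,0,0.025],
  [0,0,0.03],
  [0.02,0.0034,0.01],
  [0.03,0.0057,0],
  [0.03,0.005,0],
  [0.03,0.005,0],
  [0.03,0.005,0],
  [0.03,0.005,0],
  [0.0225,0.005,0],
], jaw=[1,1,1,1,1,1,1,1,1,1], yaw=[0,0,0,-0.05,-0.1,-0.1,-0.1,-0.1,-0.1,-0.099])

```text
time: 6.73
ee_pos: [0.6266, 0.1452, 0.2668]
tcp_rot: [-180.0, -0.0, 164.4]
wrist_force: [0.6, -0.9, -1.9]
opening: 0.0133
grasp_force: 39.2
```

Call:
move_arm([
  [0,0,0],
  [0,0,0],
], jaw=[1,1], yaw=[0,0])

```text
time: 6.9
ee_pos: [0.6254, 0.1451, 0.2662]
tcp_rot: [-179.9, -0.1, 164.7]
wrist_force: [-0.6, 1.4, -1.8]
opening: 0.0131
grasp_force: 39.4
```

Run:
```python
from fit import *
o=bot.get_obs();print(o["ee_pos"],o["tcp_rot"],o["opening"],o["grasp_force"],o["wrist_force"])
m=camera_model("wrist");im=camera("wrist");cv2.imwrite("pics/w3.png",im[:,:,::-1]);mt=camera_model("top");camera("top")
z=o["ee_pos"][2]-.1885;p=(.6241,.145,np.radians(-15.5))
for c,mm in(("wrist",m),("top",mt)):
    k=near(c,"cover",proj(mm,(p[0],p[1],z+.011)))
    print(c, None if k is None else fit([(mm,k)],p,.14,.11,z,z+.011))
    print([(d["xy"],onz(mm,d["xy"],z+.026)) for d in pinpoint(c,"cover_grip")][:3])
```

```text
[0.6254 0.1451 0.2662] [-179.9367   -0.1176  164.7341] 0.0131311823425417 39.439741373062134 [-0.5906  1.389  -1.7807]
wrist None
[([275.4, 283.9], array([0.6251, 0.1441, 0.1037]))]
top None
[([113.3, 314.8], array([0.2734, 0.4713, 0.1037])), ([212.6, 327.5], array([0.2403, 0.2555, 0.1037])), ([192.0, 256.8], array([0.3942, 0.2994, 0.1037]))]
```

View pics/w3.png

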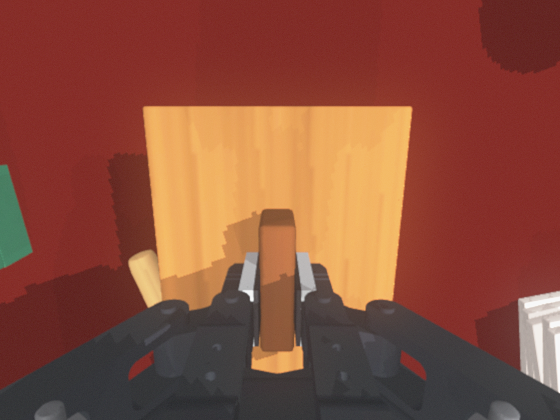

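The picture shows the wooden cover held squarely in the jaws, its near edge running from (145,107) to (411,107). I'll work out where those corners are.

Run:
```python
from fit import *
m=camera_model("wrist");z=.2662-.1885+.011
a,b=[onz(m,u,z) for u in((145,107),(411,107))]
d=b-a;L=np.linalg.norm(d);mid=(a+b)/2;n=np.array([-d[1],d[0],0])/L
print(a,b,L,np.degrees(np.arctan2(d[1],d[0])),mid,mid+n*.07,mid-n*.07)
```

```text
[0.5412 0.111  0.0887] [0.57   0.2167 0.0887] 0.10946325283988338 74.76926422794493 [0.5556 0.1638 0.0887] [0.488  0.1822 0.0887] [0.6231 0.1455 0.0887]
```

Call:
move_arm([
  [0.001,-0.0005,-0.02],
  [0,0,-0.016],
  [0,0,-0.008],
  [0,0,-0.004],
  [0,0,0],
], jaw=[1,1,1,1,1], yaw=[0,-0.004,0,0,0])

```text
time: 7.62
ee_pos: [0.6254, 0.1445, 0.2197]
tcp_rot: [-180.0, -0.0, 164.5]
wrist_force: [0.5, 0.6, -1.8]
opening: 0.0133
grasp_force: 39.4
```

Call:
move_arm([
  [0,0,-0.0015],
  [0,0,0],
], jaw=[1,1], yaw=[0,0])

```text
time: 7.78
ee_pos: [0.6259, 0.1446, 0.2189]
tcp_rot: [180.0, 0.1, 164.5]
wrist_force: [0.5, -1.1, -2.1]
opening: 0.0132
grasp_force: 39.4
```

Call:
move_arm([
  [0,0,-0.0015],
  [0,0,-0.0005],
  [0,0,0],
], jaw=[1,1,1], yaw=[0,0,0])

```text
time: 8.03
ee_pos: [0.6258, 0.1446, 0.2185]
tcp_rot: [179.9, 0.1, 164.5]
wrist_force: [-3.6, -0.6, 9.4]
opening: 0.0135
grasp_force: 41.0
```

Contact is felt, with the cover seated on the block. Releasing and rising.

Call:
move_arm([
  [0,0,0],
  [0,0,0],
  [0,0,0],
  [0,0,0.01],
  [0,0,0.03],
  [0,0,0.03],
  [0,0,0.04],
  [0,0,0.04],
  [0,0,0],
], jaw=[0.6,0.4,0.2,0,0,0,0,0,0], yaw=[0,0,0,0,0,0,0,0,0])

```text
time: 8.78
ee_pos: [0.6258, 0.1446, 0.3762]
tcp_rot: [179.7, 0.6, 164.5]
wrist_force: [1.0, 0.1, 1.4]
opening: 0.0851
grasp_force: 0.0
```

Run:
```python
from fit import *
o=bot.get_obs();print(o["ee_pos"],o["tcp_rot"],o["opening"],o["wrist_force"])
m=camera_model("wrist");im=camera("wrist");cv2.imwrite("pics/w4.png",im[:,:,::-1])
p=(.6241,.145,np.radians(-15.5))
k=near("wrist","cover",proj(m,(p[0],p[1],.041)))
print(None if k is None else fit([(m,k)],p,.14,.11,.0,.041))
print([(d["xy"],onz(m,d["xy"],.056)) for d in pinpoint("wrist","cover_grip")][:3])
```

```text
[0.6258 0.1446 0.3762] [179.6745   0.5988 164.4829] 0.08511351090342244 [1.0282 0.0936 1.3925]
(array([  0.6244,   0.1443, -15.1815]), np.float64(0.025783361484289058))
[([271.7, 193.5], array([0.6262, 0.1412, 0.056 ]))]
```

View pics/w4.png

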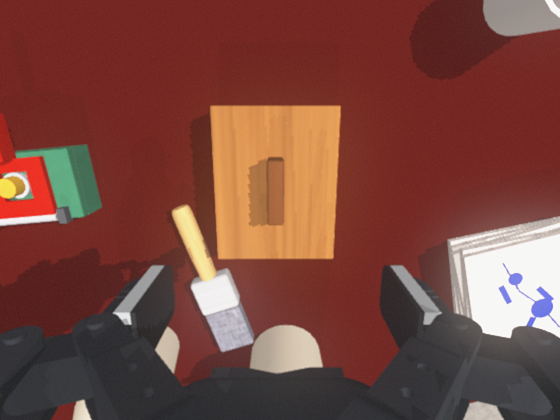

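The picture shows the cover flush on the block at (275,185), with no block edge showing, and the brush untouched at (210,280). Going over the rail with the jaws shut.

Call:
move_arm([
  [-0.01,-0.03,0.01],
  [-0.014,-0.037,0.01],
  [-0.014,-0.037,0],
  [-0.014,-0.037,0],
  [-0.014,-0.037,0],
  [-0.014,-0.037,0],
  [-0.014,-0.037,0],
  [-0.014,-0.037,0],
  [-0.01,-0.015,0],
  [0,0,0],
], jaw=[0,0,0,0,0,0,0,0,0,0], yaw=[0.02,0.02,0.02,0.02,0.007,0,0,0,0,0])

```text
time: 9.77
ee_pos: [0.5059, -0.1623, 0.385]
tcp_rot: [-180.0, -0.1, 169.2]
wrist_force: [-0.4, -0.7, 0.8]
opening: 0.0855
grasp_force: 0.0
```

Run:
```python
from fit import *
o=bot.get_obs();print(o["ee_pos"],o["tcp_rot"])
m=camera_model("wrist");im=camera("wrist");cv2.imwrite("pics/w5.png",im[:,:,::-1])
for n,z in(("bolt_left_top",.053),("bolt_mid_top",.053),("bolt_right_top",.053),("tab_left",.044),("tab_mid",.044),("tab_right",.044),("rail",0)):
    print(n,[(d["xy"],round(d["confidence"],2),onz(m,d["xy"],z)) for d in pinpoint("wrist",n)][:3])
```

```text
[ 0.5059 -0.1623  0.385 ] [-179.9758   -0.1459  169.2407]
bolt_left_top [([378.6, 236.6], 0.98, array([ 0.5631, -0.0784,  0.053 ]))]
bolt_mid_top [([277.6, 260.3], 0.71, array([ 0.569 , -0.1742,  0.053 ]))]
bolt_right_top [([170.3, 235.8], 0.97, array([ 0.5266, -0.2669,  0.053 ]))]
tab_left [([380.8, 179.1], 0.79, array([ 0.512 , -0.0683,  0.044 ]))]
tab_mid [([273.3, 178.2], 0.62, array([ 0.4931, -0.1638,  0.044 ]))]
tab_right [([168.8, 180.3], 0.63, array([ 0.4773, -0.2575,  0.044 ]))]
rail [([275.9, 218.6], 0.76, array([ 0.5444, -0.1714,  0.    ]))]
```

View pics/w5.png

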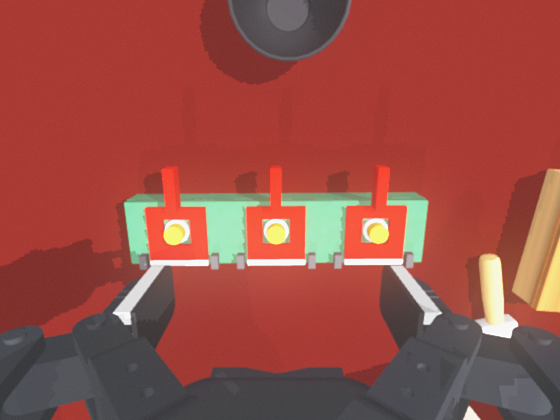

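The picture shows the three bolts at (378,234), (276,233) and (174,234), with tabs at row 180. Left and right are 192 mm apart (should be 190), the rail's y axis is at 79.0°, and the mid bolt works out at (0.545, -0.173). Tapping mid first.

Call:
move_arm([
  [0.02,-0.005,-0.01],
  [0.019,-0.0054,-0.03],
  [0,0,-0.035],
  [0,0,-0.035],
  [0,0,-0.02],
  [0,0,-0.012],
  [0,0,-0.006],
  [0,0,0],
  [0,0,0],
  [0,0,0],
], jaw=[1,1,1,1,1,1,1,1,1,1], yaw=[0,0,0,0,0,0,0,0,0,0])

```text
time: 11.0
ee_pos: [0.5473, -0.1699, 0.2401]
tcp_rot: [-180.0, 0.2, 169.5]
wrist_force: [0.2, 0.7, -0.4]
opening: 0.0
grasp_force: 0.0
```

Run:
```python
from fit import *
o=bot.get_obs();print(o["ee_pos"],o["opening"],o["wrist_force"])
m=camera_model("wrist");im=camera("wrist");cv2.imwrite("pics/w6.png",im[:,:,::-1])
for n,z in(("bolt_left_top",.053),("bolt_mid_top",.053),("bolt_right_top",.053)):
    print(n,[(d["xy"],round(d["confidence"],2),onz(m,d["xy"],z)) for d in pinpoint("wrist",n)][:2])
```

```text
[ 0.5473 -0.1699  0.2401] 4.408837773134531e-05 [ 0.2355  0.7309 -0.4083]
bolt_left_top [([471.4, 253.3], 0.81, array([ 0.5617, -0.0769,  0.053 ]))]
bolt_mid_top [([270.7, 252.9], 0.69, array([ 0.5439, -0.1726,  0.053 ]))]
bolt_right_top [([79.9, 249.7], 0.72, array([ 0.5254, -0.2633,  0.053 ]))]
```

View pics/w6.png

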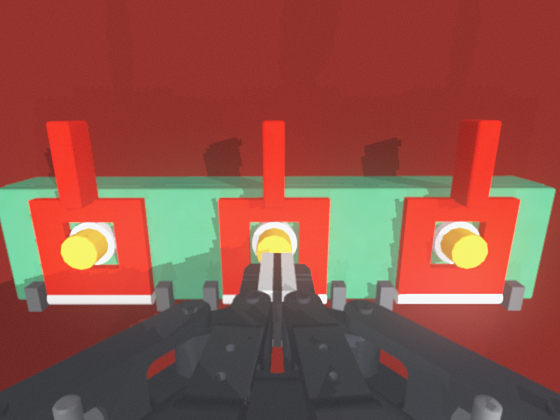

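Both wrist heights agree on the bolts at z≈0.053. The shut tips are over the mid bolt at (275,250). Pressing it now.

Call:
move_arm([
  [-0.003,-0.0025,-0.008],
  [0,0,-0.005],
  [0,0,-0.003],
  [0,0,-0.002],
  [0,0,0],
], jaw=[1,1,1,1,1], yaw=[-0.004,0,0,0,0])

```text
time: 11.62
ee_pos: [0.5433, -0.1726, 0.2255]
tcp_rot: [-179.9, 0.2, 169.2]
wrist_force: [-16.9, 3.8, 44.0]
opening: 0.0002
grasp_force: 22.0
```

That reads 44 N with no sinking, so mid is rigid. Next is left.

Call:
move_arm([
  [0,0,0.02],
  [0.004,0.02,0.01],
  [0.008,0.0375,0],
  [0.0067,0.0375,0],
  [0,0,-0.012],
  [0,0,-0.01],
  [0,0,-0.004],
  [0,0,-0.002],
  [0,0,0],
], jaw=[1,1,1,1,1,1,1,1,1], yaw=[0,0,0,0,0,0,0,0,0])

```text
time: 12.37
ee_pos: [0.562, -0.0783, 0.2214]
tcp_rot: [-180.0, -0.1, 169.2]
wrist_force: [-0.0, 0.1, 0.4]
opening: 0.0002
grasp_force: 0.0
```

The tips are below the bolt's height with no force left, so the bolt has probably sunk. Pushing to the stop.

Call:
move_arm([
  [0,0,-0.003],
  [0,0,-0.002],
  [0,0,-0.001],
  [0,0,0],
], jaw=[1,1,1,1], yaw=[0,0,0,0])

```text
time: 12.7
ee_pos: [0.5622, -0.0782, 0.2183]
tcp_rot: [-179.9, 0.1, 169.2]
wrist_force: [-7.2, -0.8, 15.3]
opening: -0.0003
grasp_force: 8.3
```

The stop came at 0.2183, 7–8 mm below the rigid one: the left bolt is loose and down. Rising, opening and looking at the left tab.

Call:
move_arm([
  [0,0,0.03],
  [0,0,0.03],
  [-0.02,0.004,0.02],
  [-0.028,0.0054,0.01],
  [0,0,0],
  [0,0,0],
  [0,0,0],
  [0,0,0],
], jaw=[1,1,1,0.5,0,0,0,0], yaw=[0,0,0,0,0,0,0,0])

```text
time: 13.37
ee_pos: [0.5147, -0.0683, 0.3055]
tcp_rot: [-180.0, -0.0, 169.2]
wrist_force: [0.1, 0.6, -0.1]
opening: 0.0605
grasp_force: 0.0
```

Run:
```python
from fit import *
o=bot.get_obs();print(o["ee_pos"],o["tcp_rot"],o["opening"],o["wrist_force"])
m=camera_model("wrist");im=camera("wrist");cv2.imwrite("pics/w7.png",im[:,:,::-1])
for n,z in(("bolt_left_top",.045),("bolt_mid_top",.053),("tab_left",.044),("tab_mid",.044)):
    print(n,[(d["xy"],round(d["confidence"],2),onz(m,d["xy"],z)) for d in pinpoint("wrist",n)][:2])
print(proj(m,(.514,-.0688,.044)))
```

```text
[ 0.5147 -0.0683  0.3055] [-179.9893   -0.0431  169.2142] 0.06053712779946803 [ 0.1291  0.6262 -0.0589]
bolt_left_top [([274.6, 276.3], 0.61, array([ 0.5593, -0.0788,  0.045 ]))]
bolt_mid_top [([138.5, 286.5], 0.82, array([ 0.5452, -0.1743,  0.053 ]))]
tab_left [([275.8, 213.0], 0.95, array([ 0.5126, -0.069 ,  0.044 ]))]
tab_mid [([138.0, 212.2], 0.88, array([ 0.4942, -0.1628,  0.044 ]))]
[276.5209 214.8669]
```

View pics/w7.png

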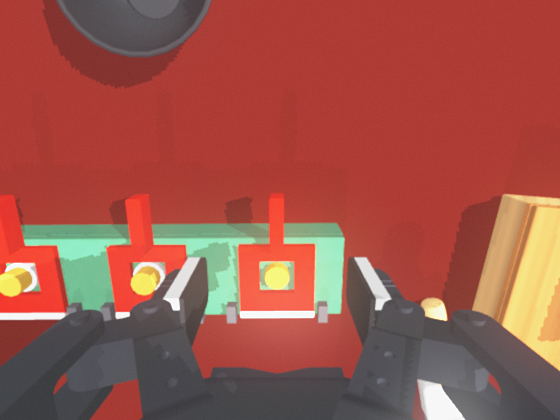

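The picture shows the left bolt sunk level at (276,277), the mid one still proud, and the left tab at (276,213) between the jaws. Descending and gripping.

Call:
move_arm([
  [-0.003,0,-0.02],
  [0,0,-0.035],
  [0,0,-0.03],
  [0,0,-0.0205],
  [0,0,0],
  [0,0,0],
  [0,0,0],
  [0,0,0],
  [0,0,0],
  [0,0,0],
], jaw=[0,0,0,0,0,0.5,1,1,1,1], yaw=[0,0,0,0,0,0,0,0,0,0], force=40)

```text
time: 14.45
ee_pos: [0.5119, -0.068, 0.2019]
tcp_rot: [180.0, 0.1, 169.2]
wrist_force: [0.3, -1.0, 0.3]
opening: 0.0255
grasp_force: 0.0
```

Call:
move_arm([
  [0,0,0],
  [0,0,0],
  [0,0,0],
  [0,0,0],
], jaw=[1,1,1,1], yaw=[0,0,0,0])

```text
time: 14.78
ee_pos: [0.5116, -0.0682, 0.2014]
tcp_rot: [-180.0, 0.1, 169.2]
wrist_force: [-1.7, -3.3, 6.7]
opening: 0.0094
grasp_force: 43.6
```

Run:
```python
import numpy as np
# hinge = bolt + 32mm rail x ; grip in hinge frame (r along rail x, z)
a=np.radians(-10.9);ux=np.array([np.cos(a),np.sin(a)])
h=np.array([.5622,-.078])+.032*ux
g=np.array([.5117,-.0682]);x=(g-h)@ux;z=.2016-.155-.038
print(x,z)
p=None
for t in np.arange(0,.951,.095):
    X=x*np.cos(t)+z*np.sin(t);Z=-x*np.sin(t)+z*np.cos(t)
    if p: d=(X-p[0]);print(round(t,3),np.round([d*ux[0],d*ux[1],Z-p[1]],4))
    p=(X,Z)
```

```text
-0.08344205033247136 0.008600000000000003
0.095 [ 0.0012 -0.0002  0.0079]
0.19 [ 0.0019 -0.0004  0.0077]
0.285 [ 0.0026 -0.0005  0.0075]
0.38 [ 0.0033 -0.0006  0.0072]
0.475 [ 0.004  -0.0008  0.0069]
0.57 [ 0.0046 -0.0009  0.0065]
0.665 [ 0.0052 -0.001   0.006 ]
0.76 [ 0.0057 -0.0011  0.0055]
0.855 [ 0.0062 -0.0012  0.0049]
0.95 [ 0.0066 -0.0013  0.0043]
```

Call:
move_arm([
  [0.0012,-0.0002,0.0079],
  [0.0019,-0.0004,0.0077],
  [0.0026,-0.0005,0.0075],
  [0.0033,-0.0006,0.0072],
  [0.004,-0.0008,0.0069],
  [0,0,0],
], jaw=[1,1,1,1,1,1], yaw=[0,0,0,0,0,0])

```text
time: 15.28
ee_pos: [0.5249, -0.0706, 0.2392]
tcp_rot: [-180.0, 0.0, 169.2]
wrist_force: [-5.0, -3.6, -0.5]
opening: 0.0094
grasp_force: 40.9
```

Call:
move_arm([
  [0.0046,-0.0009,0.0065],
  [0.0052,-0.001,0.006],
  [0.0057,-0.0011,0.0055],
  [0.0062,-0.0012,0.0049],
  [0.0066,-0.0013,0.0043],
  [0,0,0],
  [0,0,0],
  [0,0,0],
  [0,0,0],
], jaw=[1,1,1,1,1,1,1,1,1], yaw=[0,0,0,0,0,0,0,0,0])

```text
time: 16.03
ee_pos: [0.5532, -0.076, 0.2657]
tcp_rot: [180.0, 0.1, 169.2]
wrist_force: [1.6, -3.2, -0.4]
opening: 0.0093
grasp_force: 40.3
```

Run:
```python
from fit import *
o=bot.get_obs();print(o["time"],o["ee_pos"],o["opening"],o["grasp_force"],o["wrist_force"])
im=camera("scene");a=cv2.resize(im[140:310,130:350],(520,400),interpolation=2)
t=camera("top");b=cv2.resize(t[120:280,220:460],(600,400),interpolation=2)[:,:280]
t2=cv2.resize(t[150:230,320:460],(800-520,160),interpolation=2);t1=cv2.resize(t[110:210,220:320],(280,240))
out=np.hstack([a,np.vstack([t2,t1])]);cv2.imwrite("pics/fin.png",out[:,:,::-1])
```

```text
16.0333 [ 0.5532 -0.076   0.2657] 0.009324318358349638 40.2552330493927 [ 1.6031 -3.2019 -0.4191]
```

View pics/fin.png

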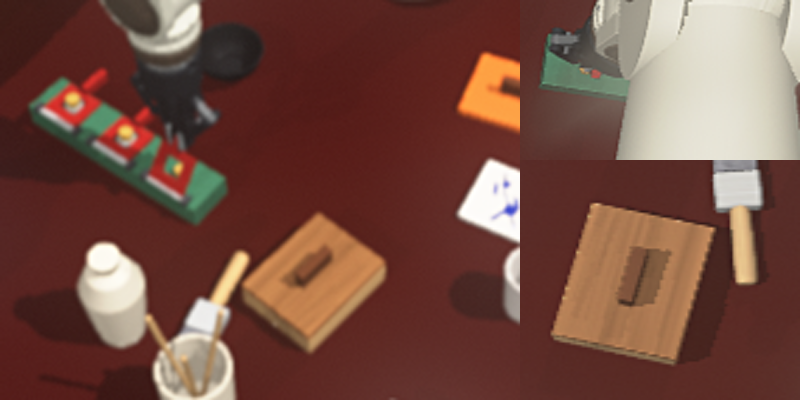

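The picture shows the cover flush on the block, the left cap raised in the gripper, the other two caps shut and the bystanders in place. The grip point's height corresponds to about 0.95 rad open. Handing in.

```bash
python3 -c "
from workcell import bot
print(bot.job_done())"
```

```text
the job is handed in; nothing more can be done
None
```

I handed the job in, but no verdict came back: the wooden cover lies flush on the block, the left bolt was the loose one and is pushed right down, and its cap is held open at about 0.95 rad (54°).

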